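# Hang the hex driver back on its keeper hook

### The job

Take the hex driver out of the wooden block and hang it on the free middle hook of the small tool rack, between the two tools hanging there: shaft in the fork, pressed gently down past the two spring keepers until its collar sits fully home on the fork, then let go. Feel your way and never force it against the rack (20 N is the most it may ever feel), do not disturb the two neighbouring tools, and leave the bottle, the dish and the timer where they are.

Things in the scene. Friction and masses are not known exactly. Their poses are not given: they have to be found in the camera images.
- driver_mid (a point): hex driver, black round handle, upright in the wooden block, 0.09 to 0.15 kg, z up its axis. Point: centre of the handle (26 mm diameter, 28 mm up and down from here). Below: neck 18 mm diameter to -42 mm; steel collar -42 to -60 mm (underside 18 mm diameter at -60, widening as a cone to 26 mm at -52, straight to -44, then bevelled); shaft 8 mm diameter to the tip at -150 mm
- stand: wooden block, 56 x 56 x 55 mm, fixed to the bench, origin at the centre of its underside. A hole 9.5 mm wide, 43 mm deep, in its top holds the driver's shaft, which comes out straight up
- rack: tool rack, fixed; origin at the centre of the underside of its foot (115 x 200 x 12 mm). z up, y along the row of three hooks, open front towards its -x. Back board at rack x = 0.040 to 0.052, its top 135 mm above the bench. Outer hook seats at rack (0, +-0.060, 0.125), one tool on each. Hooks are forks, 50 mm wide, two prongs 8 mm thick; the prongs' top face is the seat
- slot (a point): nominal seat centre of the free middle hook, rack (0, 0, 0.125), axes as the rack. The hook was clamped on by hand: it really sits up to 7 mm to either side along y and up to 11 mm higher or lower (x is true). That is not measured and must be seen or felt. Home = underside of the driver's collar on the prongs' top face, a hard stop, collar between the lip and the slot's end
- mouth (a point): nominal middle of the free hook's mouth, at rack (-0.036, 0, 0.125), off by the same amount. The slot between the prongs is 10.4 mm wide, open to rack -x, flared to about 32 mm here; its closed end stops a shaft's axis 1.5 mm behind the seat centre (rack x = +0.0015). A lip on the prongs, 5 mm high, at rack x = -0.016 to -0.019, keeps a seated collar in
- keeper_l (a joint): spring keeper of the middle hook, +y side: m pushed outward. 0 free, 0.0035 as a collar passes, about 0.001 (0 to 0.002) closed over the collar of a tool that is home. Keepers: plastic bars, 8 mm diameter, along x, axes 19.8 mm above the seat, 18.4 mm free between them; housings 26 mm high. They grip the collar all the way down; pressing takes 2 to 7 N until they snap over it
- keeper_r (a joint): the same for the keeper at the -y side; both are pushed apart by the collar's cone and snap in over its bevelled top only at the very end of the way, about 3 mm before the hard stop. Let go earlier, the driver stays stuck high
- left_tool_mid (a point): neighbouring tool with a grey handle (24 mm diameter, 46 mm long) hanging loose on the hook at rack +y; the point lies on its axis 60 mm above the underside of its collar, 5 mm above the middle of its handle; the handle's top is 18 mm above the point
- right_tool_mid (a point): neighbouring tool with a grey handle (28 mm diameter, 52 mm long) hanging loose on the hook at rack -y; the point lies on its axis 60 mm above the underside of its collar, 2 mm above the middle of its handle; the handle's top is 24 mm above the point
- timer: small kitchen timer leaning on its foot, 54 x 62 x 62 mm, loose on the bench; origin at the centre of its underside
- amber_bottle: small brown bottle with a black cap, 28 mm diameter, 61 mm high, loose on the bench; origin at the centre of its underside
- petri: shallow round dish, 59 mm diameter, 15 mm high, loose on the bench; origin at the centre of its underside
There are look-alikes about, which are no part of the job. What is shaped like the part that bears driver_mid but yellow is not meant.

How it is judged (in metres and radians):
On the way:
1. the driver has been lifted out of the wooden block (height (world z) of driver_mid above 0.215 m), for 0.1 s.
At the end, for the whole second after the job is handed in: the driver hangs upright (0.08 rad) and at rest in the middle hook: axis within 6 mm of the row of hooks and 13 mm of the rack's middle, handle centre 172 to 198 mm above the bench, both keepers closed over its collar (each pushed out under 2.3 mm, one at least 0.15 mm) (x of driver_mid in the frame of rack between -0.006 and 0.006 m and y of driver_mid in the frame of rack between -0.013 and 0.013 m and z of driver_mid in the frame of rack between 0.172 and 0.198 m and angle between driver_mid's own z axis and vertical below 0.08 rad and linear speed of driver below 0.02 m/s and value of joint each of keeper_l, keeper_r below 0.0023 m and value of joint any of keeper_l, keeper_r above 0.00015 m); the robot touches nothing.
It fails at once if the driver is forced against the rack: contact forces, with the 12 N or so of the keepers' own squeeze, add up to over 35 N (contact force between driver and rack above 35 N).
It fails at once if the robot pushes the rack with more than 25 N (contact force between any of the fingers, the arm and rack above 25 N).
It fails at once if a neighbouring tool is knocked (moved more than 6 mm at its handle) (distance of any of left_tool_mid, right_tool_mid from where it was at the start of the episode above 0.006 m).
It fails at once if the timer, the bottle or the dish is moved more than 20 mm (distance of any of timer, amber_bottle, petri from where it was at the start of the episode above 0.02 m).
It also fails if it takes over 69 s, if anything falls off the work surface, if the arm or the gripper's body presses on something with over 40 N, if the wrist force passes 120 N, or if a joint passes its speed limit or range.

### The arm

A 7-joint arm with a two-finger parallel gripper is mounted at the origin on a cart in front of the work surface, level with it; the furniture and walls round the work are solid. World frame = base frame: x ahead of the robot, y to its left, z up, the work surface at z = 0. Lengths are in m, angles in degrees, forces in N, time in s.
With the tool pointing down it reaches from about 0.425 to 0.875 m from the base axis. Payload 4.7 kg.
Tool frame: the origin (TCP) lies midway between the tips of the shut fingers; the grasp point (between the pads) lies 19 mm behind it; z points along the fingers, y is the direction in which the jaws open and shut (so a half turn about z gives the same grasp; the last joint's range is limited). The gripper opens to 87 mm and grips with 3 to 60 N. Pads are 19 mm wide; open, the fingers measure 117 mm over their backs; the gripper's body (75 mm by 190 mm) begins 51 mm behind the grasp point.
Start: joints at [-75.166, 18.392, -4.016, 83.108, 1.295, 78.541, -3.26], TCP at [0.158, 0.631, 0.223] pointing down, gripper open.
Joint ranges: [-163.93, 163.93], [-17.29, 119.83], [-79.2, 71.16], [3.27, 140.29], [-89.18, 269.18], [5.43, 117.66], [-154.24, 154.24]. Speed limits (degrees/s): [147.25, 147.25, 180, 180, 180, 180, 180].

### API

Orientations are given as [roll, pitch, yaw] about the fixed x, y, z axes, in that order (R = Rz(yaw) Ry(pitch) Rx(roll)).
In Python, from cell import env gives the robot as it stands.
- The arm moves only by the tool apply_moves, never from a script. Its argument "targets" is a list of rows, each a list of 2 entries, a list of its own where there are three numbers: the shift along the world's x, y, z in mm, then the turn, a rotation vector about the world's x, y, z in rad. A call has 1 to 8 rows; each row is the pose to reach, as a shift and turn from the pose commanded when the call began; what a row does not reach only later rows make up. A row lasts 1/10 s, in which the tool goes at most 50 mm and 8.59 degrees, less where a joint would pass 70% of its speed; a pose out of reach is approached as far as the arm can. A call with a gripper value outside its range is refused whole. "hand" is the finger opening in mm, from 0 to 87, set as the call begins (left out, the last holds). The fingers move at their own pace and stop on an object; "squeeze" is the grip in N (left out, the last holds). Time passes only in rows, so rows that repeat a pose let the fingers close. It gives the time, the measured TCP pose, the force and the opening at its end, in the units of the state.
- env.get_obs(): the state, without advancing time (a new reading comes with each control period).
- env.read_camera(name): name is "scene" or "side" or "wrist"; returns a dict with "image" (480x640x3 uint8, red, green, blue), "camera_matrix" (3x3 intrinsics, pixels), "camera_from_world" (4x4, takes a point from world to camera coordinates); the wrist camera has in their place "mount" (4x4, takes a point from camera to tool coordinates, whose origin is the TCP and whose axes are the flange's). Camera axes: x right, y down, z forward; pixel columns grow to the right and rows downward; lengths in m; the calibration is good to about 2 mm. A picture is of the moment at which its call begins: read the wrist's pose just before it. There is no depth.
- env.sign_off(): hands the job in, once; it reports no verdict.
Trained networks look in a picture, given as the dict that the camera call returned (one of the last four; its "shot" number tells which), for a name from the list of things; names that differ only in an ending like _2 or _b are one class to them, and where a whole thing is asked for, a point or a joint stands for the part that bears it (a point fixed in the world has none). Each returns a list of dicts, best first, with "conf" (0 to 1); they miss things now and then, are a little off and sometimes report something else, mostly with a low value. They report only what shows in the picture. A call takes as long as a camera call. They do not tell look-alikes from the thing itself.
- env.regions_of(picture, target): "region" (480x640 bool, what is visible of it) and "rect" ([left, top, right, bottom] in pixels, round what is visible of it).
The state is a dict: "time_s": time; "qpos": joint angles; "joint_velocities": joint speeds; "effort": joint torques, N m; "tool_pos": TCP position; "tool_rot": TCP orientation; "force": force on the tool from outside, world axes, zero at the start; "wrist_torque": the same for the moment, N m; "grip_width": finger opening in m.
Only numpy, scipy, OpenCV 4.12 (cv2) and the standard library are available. Lean on these libraries where they do the work, as an engineer would, in place of code of your own. Each camera call takes 0.05 s, during which the arm holds its last target. There are 200 camera calls.

## Working session

There is one attempt and no reset: what is moved stays moved. The work goes in short steps, Python scripts to look and compute and a tool call to move; the robot and the scene stay as the last step left them, time stands still between calls to the robot, and variables do not carry over. Pictures are saved under pics/ and viewed, about 8 in all and at most 12, crops included, and the job is handed in when it is done.

Besides the shell and the picture viewer there is one more tool, called as name(argument=value, ...), one argument or row to a line, values as JSON. apply_moves: Moves the arm, as the interface text tells. Its arguments: {"type":"object","properties":{"targets":{"type":"array","items":{"type":"array"}},"hand":{"type":"number"},"squeeze":{"type":"number"}},"required":["targets"]}

```bash
mkdir -p pics; ls; python3 - <<'E'
from cell import env
import cv2,numpy as np
o=env.get_obs();print(o)
for n in ("scene","side"):
    p=env.read_camera(n);cv2.imwrite(f"pics/{n}0.png",p["image"][:,:,::-1])
    np.savez(f"pics/{n}0.npz",K=p["camera_matrix"],T=p["camera_from_world"])
    print(n,p["camera_matrix"].tolist(),np.round(p["camera_from_world"],4).tolist())
    for t in ("driver_mid","stand","rack","left_tool_mid","right_tool_mid","keeper_l","timer","amber_bottle","petri"):
        for d in env.regions_of(p,t)[:4]:
            print(t,round(d["conf"],2),d["rect"])
E
```

```text
pics
{'time_s': 0.0, 'qpos': array([-75.166756  ,  18.43859537,  -4.01388659,  83.17533449,
         1.29313334,  78.53921539,  -3.26279004]), 'joint_velocities': array([-0.00069519,  0.03426925,  0.05071524, -0.13167583, -0.02895512,
       -0.12583136,  0.00372478]), 'effort': array([ 9.40678115e-05, -4.91308486e+01, -4.03863313e-01, -3.12518513e+01,
       -6.39512180e-02,  4.43314039e-02,  1.90667220e-04]), 'tool_pos': array([0.15745088, 0.63007699, 0.22146274]), 'tool_rot': array([-1.79891985e+02,  4.40279156e-03,  1.65971796e+02]), 'force': array([-0.00297678,  0.58530109, -0.87225795]), 'wrist_torque': array([ 0.01679578,  0.04473043, -0.01491162]), 'grip_width': 0.08680669091691287}
scene [[445.99270912574735, 0.0, 320.50929668984435], [0.0, 445.99270912574735, 240.69112770823327], [0.0, 0.0, 1.0]] [[0.84, -0.5426, -0.0053, -0.4788], [-0.3304, -0.5037, -0.7982, 0.1706], [0.4304, 0.6722, -0.6024, 0.8474], [0.0, 0.0, 0.0, 1.0]]
driver_mid 0.82 [427.9, 266.1, 453.6, 344.3]
driver_mid 0.79 [403.0, 286.2, 425.5, 352.1]
stand 0.84 [380.2, 334.2, 431.0, 393.6]
rack 0.86 [307.3, 210.
[... 436 characters left out ...]
81436023, 0.0, 316.72545484269824], [0.0, 442.1073781436023, 235.5175935728978], [0.0, 0.0, 1.0]] [[0.891, -0.454, -0.007, -0.4795], [-0.2436, -0.4648, -0.8513, 0.1628], [0.3832, 0.7601, -0.5247, 0.8657], [0.0, 0.0, 0.0, 1.0]]
driver_mid 0.91 [393.7, 286.0, 414.8, 365.3]
driver_mid 0.75 [423.0, 271.7, 444.8, 361.0]
stand 0.8 [368.3, 343.7, 421.5, 404.3]
stand 0.5 [279.7, 288.0, 293.0, 320.9]
rack 0.84 [306.6, 220.0, 412.8, 343.6]
left_tool_mid 0.79 [335.3, 198.0, 348.3, 273.8]
right_tool_mid 0.44 [334.6, 198.5, 349.0, 273.2]
keeper_l 0.53 [346.6, 240.7, 356.8, 245.3]
timer 0.72 [248.1, 220.4, 272.1, 250.6]
amber_bottle 0.79 [280.9, 287.2, 292.2, 317.0]
petri 0.63 [254.1, 289.7, 279.6, 304.8]
```

```bash
python3 - <<'E'
import cv2,numpy as np
a=cv2.imread("pics/scene0.png")[170:410,220:480];b=cv2.imread("pics/side0.png")[170:410,220:480]
c=np.hstack([cv2.resize(x,(400,369),interpolation=cv2.INTER_CUBIC) for x in (a,b)])
cv2.imwrite("pics/v1.png",c)
E
```

```text
(no output)
```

View pics/v1.png

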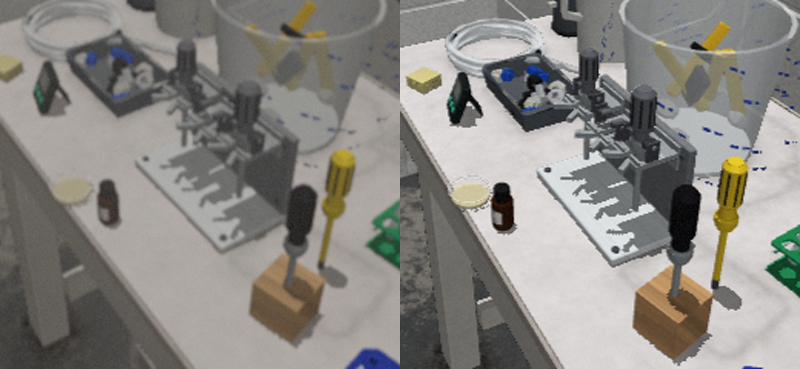

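Black driver in the block is at scene px (414,318). The look-alike is the yellow driver at (441,305), standing next to it, which is not meant. I choose the black one.

```bash
cat > h.py <<'E'
import numpy as np
from scipy.optimize import least_squares
from scipy.spatial.transform import Rotation as R
def proj(K,T,P):
    c=(T[:3,:3]@np.atleast_2d(P).T).T+T[:3,3]; q=(K@c.T).T; return q[:,:2]/q[:,2:]
def cyl(r,z0,z1):
    a=np.linspace(0,2*np.pi,40);return np.array([[r*np.cos(t),r*np.sin(t),z] for t in a for z in (z0,z1)])
def fitcyl(obs,r,z0,z1,x0=(.5,.3),zfree=False):
    """obs: list of (K,T,rect); uses left,top,right"""
    C=cyl(r,z0,z1)
    def f(p):
        e=[]
        for K,T,b in obs:
            q=proj(K,T,C+[p[0],p[1],p[2] if zfree else 0]);e+=[q[:,0].min()-b[0],q[:,0].max()-b[2],q[:,1].min()-b[1]]
        return e
    s=least_squares(f,list(x0)+([0] if zfree else []),loss="soft_l1");return s.x,np.round(s.fun,1)
def wristT(o,mount):
    W=np.eye(4);W[:3,:3]=R.from_euler("xyz",o["tool_rot"],degrees=True).as_matrix();W[:3,3]=o["tool_pos"]
    return np.linalg.inv(W@mount)
E
python3 - <<'E'
from h import *
S={n:(lambda d:(d["K"],d["T"]))(np.load(f"pics/{n}0.npz")) for n in("scene","side")}
D={"drv":(.013,.134,.190,[403.0,286.2,425.5,352.1],[393.7,286.0,414.8,365.3]),
"yel":(.013,.12,.18,[427.9,266.1,453.6,344.3],[423.0,271.7,444.8,361.0]),
"left":(.012,.157,.203,[334.0,192.6,348.7,262.7],[335.3,198.0,348.3,273.8]),
"right":(.014,.157,.209,[371.8,222.1,388.7,300.3],None)}
for n in S:print(n,"centre",np.round(-S[n][1][:3,:3].T@S[n][1][:3,3],3))
for k,(r,a,b,s,t) in D.items():
    obs=[(*S["scene"],s)]+([(*S["side"],t)] if t else [])
    for o in (obs,obs[:1],obs[1:]):
        if o:print(k,*fitcyl(o,r,a,b))
E
```

```text
scene centre [ 0.094 -0.743  0.644]
side centre [ 0.135 -0.8    0.589]
drv [ 0.46878026 -0.41758989] [ 0.3 -0.1 -0.8 -0.5  0.2  0.8]
drv [ 0.46741498 -0.41881914] [ 0.2 -0.2  0. ]
drv [ 0.47014167 -0.41612987] [-0.4  0.3 -0. ]
yel [ 0.54187763 -0.39881034] [ 0.4 -3.1  0.2  0.2  0.5 -0. ]
yel [ 0.54413644 -0.39997054] [ 1.9 -1.5  0.1]
yel [ 0.54138851 -0.39865681] [-0.2  0.1 -0. ]
left [ 0.51728489 -0.15291664] [-0.3 -2.  -0.2  0.7  0.7  0.5]
left [ 0.51861064 -0.15483892] [ 0.9 -0.8  0. ]
left [ 0.51723987 -0.15032706] [ 0. -0.  0.]
right [ 0.51138505 -0.28132532] [-0.9  0.8 -0. ]
right [ 0.51138505 -0.28132532] [-0.9  0.8 -0. ]
```

```bash
python3 - <<'E'
from h import *
d=np.load("pics/scene0.npz");K,T=d["K"],d["T"]
c=-T[:3,:3].T@T[:3,3]
def ray(u,v,z):
    r=T[:3,:3].T@np.linalg.inv(K)@[u,v,1];return np.round(c+r*(z-c[2])/r[2],3)
for u,v in((415,274),(360,245),(425,285),(320,95),(240,240)):print(u,v,ray(u,v,0),ray(u,v,.2))
E
```

```text
415 274 [ 0.661 -0.239  0.   ] [ 0.485 -0.395  0.2  ]
360 245 [ 0.623 -0.09   0.   ] [ 0.459 -0.293  0.2  ]
425 285 [ 0.654 -0.277  0.   ] [ 0.48  -0.422  0.2  ]
320 95 [1.107 0.835 0.   ] [0.792 0.345 0.2  ]
240 240 [0.394 0.084 0.   ] [ 0.3   -0.173  0.2  ]
```

View pics/scene0.png

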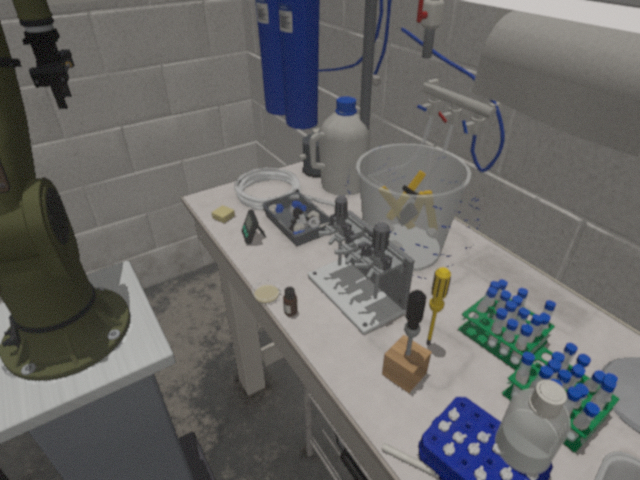

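apply_moves(
  targets=[
    [[30,-37,20],[0,0,-0.1]],
    [[60,-75,40],[0,0,-0.2]],
    [[90,-112,60],[0,0,-0.3]],
    [[120,-150,75],[0,0,-0.4]],
    [[150,-187,85],[0,0,-0.5]],
    [[180,-225,95],[0,0,-0.6]],
    [[210,-262,100],[0,0,-0.7]],
    [[240,-300,100],[0,0,-0.8]],
  ],
  hand=50,
)

```text
time_s: 1.8
tool_pos: [0.3984, 0.3298, 0.324]
tool_rot: [179.8, -0.1, 119.9]
force: [0.4, 1.6, -0.1]
grip_width: 0.0501
```

apply_moves(
  targets=[
    [[12,-46,0],[0,0,-0.07]],
    [[25,-92,0],[0,0,-0.14]],
    [[38,-138,0],[0,0,-0.21]],
    [[50,-184,0],[0,0,-0.28]],
    [[62,-230,0],[0,0,-0.35]],
    [[70,-276,0],[0,0,-0.42]],
    [[75,-322,0],[0,0,-0.5]],
    [[75,-368,0],[0,0,-0.58]],
  ],
)

```text
time_s: 2.6
tool_pos: [0.4723, -0.0388, 0.3228]
tool_rot: [179.9, -0.0, 86.7]
force: [0.0, 0.6, -0.4]
grip_width: 0.05
```

apply_moves(
  targets=[
    [[0,-45,10],[0,0,0]],
    [[-5,-90,20],[0,0,0]],
    [[-10,-135,30],[0,0,0]],
    [[-10,-180,30],[0,0,0]],
    [[-10,-180,30],[0,0,0]],
  ],
)

```text
time_s: 3.1
tool_pos: [0.46, -0.2244, 0.3535]
tool_rot: [179.9, 0.2, 86.2]
force: [0.0, 0.7, 0.3]
grip_width: 0.0499
```

```bash
python3 - <<'E'
from cell import env
from h import *
import cv2
o=env.get_obs();p=env.read_camera("wrist");cv2.imwrite("pics/w1.png",p["image"][:,:,::-1])
T=wristT(o,p["mount"]);np.savez("pics/w1.npz",K=p["camera_matrix"],T=T)
print(np.round(p["mount"],3).tolist(),p["camera_matrix"][0,0],o["tool_pos"],o["tool_rot"],o["qpos"])
for t in ("driver_mid","stand","rack","left_tool_mid","right_tool_mid","keeper_l","keeper_r","amber_bottle","petri","timer"):
    for d in env.regions_of(p,t)[:3]: print(t,round(d["conf"],2),d["rect"])
E
```

```text
[[0.001, -0.962, -0.272, 0.074], [1.0, 0.001, 0.001, -0.001], [-0.001, -0.272, 0.962, -0.162], [0.0, 0.0, 0.0, 1.0]] 337.31681668498805 [ 0.45999731 -0.2244495   0.3535441 ] [1.79896679e+02 1.78058795e-01 8.62250602e+01] [-28.0889614   -2.96382712  49.58747194  91.25474151   2.39456771
  90.51454734  17.71358304]
driver_mid 0.69 [321.6, 342.3, 342.7, 373.4]
stand 0.95 [307.7, 292.5, 346.5, 348.2]
rack 0.69 [312.2, 105.5, 409.9, 281.3]
left_tool_mid 0.6 [351.2, 134.1, 390.2, 162.4]
right_tool_mid 0.85 [358.9, 244.9, 387.3, 282.6]
keeper_l 0.71 [357.7, 206.4, 371.8, 215.3]
keeper_l 0.64 [357.9, 178.6, 373.3, 188.9]
keeper_r 0.71 [357.7, 206.4, 371.8, 215.3]
keeper_r 0.64 [357.9, 178.6, 373.3, 188.9]
amber_bottle 0.86 [247.1, 168.6, 267.0, 188.4]
petri 0.91 [221.8, 106.1, 257.4, 148.3]
```

View pics/w1.png

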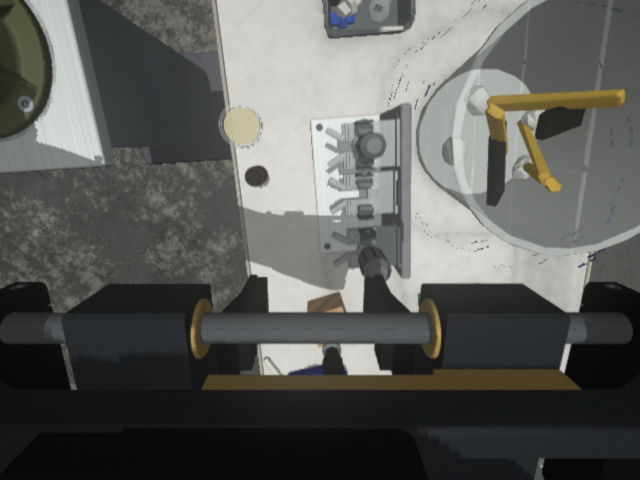

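```bash
cat >> h.py <<'E'
def rayz(K,T,uv,z):
    c=-T[:3,:3].T@T[:3,3]; r=T[:3,:3].T@np.linalg.inv(K)@[uv[0],uv[1],1]; return c+r*(z-c[2])/r[2]
E
python3 - <<'E'
from h import *
d=np.load("pics/w1.npz");K,T=d["K"],d["T"]
print("cam",-T[:3,:3].T@T[:3,3])
for n,uv,z in(("left top",(371,146),.203),("right top",(374,262),.209),("kl",(365,183.7),.145),("kr",(365,210.9),.145),("footTL",(312,121),.012),("footBL",(321,257),.012),("bb top T",(409,104),.135),("bb bot",(410,276),.135),("stand topl",(307.7,305),.055)):
    print(n,np.round(rayz(K,T,uv,z),4))
S={n:(lambda d:(d["K"],d["T"]))(np.load(f"pics/{n}0.npz")) for n in("scene","side")}
for n in S:
  for q in("keeper",):
    print(n,np.round(proj(*S[n],[[.514,-.2,.145],[.514,-.23,.145]]),1).tolist())
E
python3 - <<'E'
import cv2
i=cv2.imread("pics/w1.png")[95:290,300:420]
j=cv2.imread("pics/side0.png")[190:350,300:420]
import numpy as np
cv2.imwrite("pics/v3.png",np.hstack([cv2.resize(i,(369,600),interpolation=cv2.INTER_CUBIC),cv2.resize(j,(420,600),interpolation=cv2.INTER_CUBIC)]))
E
```

```text
cam [ 0.46366379 -0.15019805  0.51485504]
left top [ 0.5137 -0.1546  0.203 ]
right top [ 0.5135 -0.262   0.209 ]
kl [ 0.5158 -0.1944  0.145 ]
kr [ 0.515  -0.2245  0.145 ]
footTL [ 0.4622 -0.1179  0.012 ]
footBL [ 0.4627 -0.3202  0.012 ]
bb top T [ 0.5653 -0.1156  0.135 ]
bb bot [ 0.5687 -0.3098  0.135 ]
stand topl [ 0.4383 -0.38    0.055 ]
scene [[352.5, 233.2], [362.1, 241.2]]
side [[352.9, 239.3], [361.3, 247.0]]
```

View pics/v3.png

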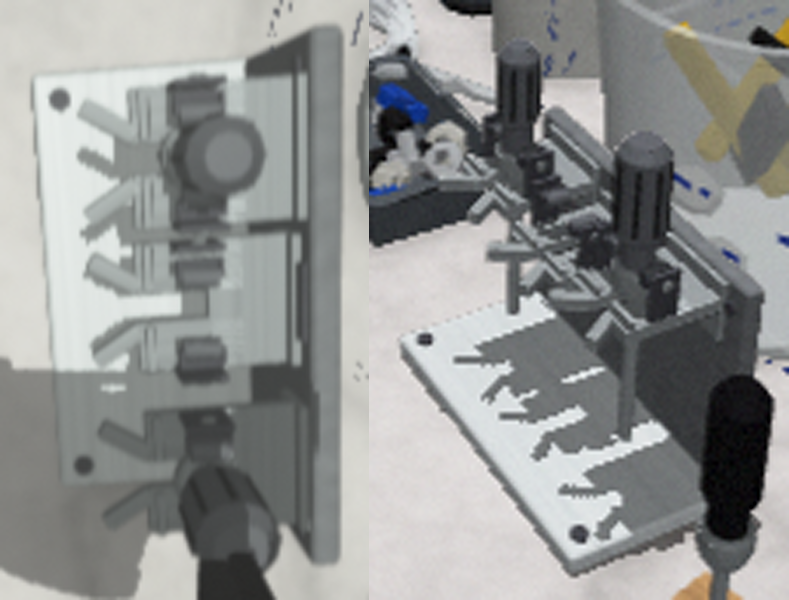

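apply_moves(
  targets=[
    [[15,-25,-15],[0,0,0]],
    [[30,-50,-35],[0,0,0]],
    [[35,-75,-60],[0,0,0]],
    [[35,-75,-75],[0,0,0]],
    [[35,-75,-75],[0,0,0]],
    [[35,-75,-75],[0,0,0]],
  ],
)

```text
time_s: 4.25
tool_pos: [0.4974, -0.2907, 0.278]
tool_rot: [180.0, -0.0, 87.0]
force: [-0.9, 0.2, 0.3]
grip_width: 0.0501
```

```bash
python3 - <<'E'
from cell import env
from h import *
import cv2
o=env.get_obs();p=env.read_camera("wrist");cv2.imwrite("pics/w2.png",p["image"][:,:,::-1])
T=wristT(o,p["mount"]);K=p["camera_matrix"];np.savez("pics/w2.npz",K=K,T=T)
print(o["tool_pos"],o["tool_rot"],-T[:3,:3].T@T[:3,3])
for t in ("driver_mid","stand","rack","left_tool_mid","right_tool_mid","keeper_l"):
    for d in env.regions_of(p,t)[:3]: print(t,round(d["conf"],2),d["rect"])
print(proj(K,T,[[.515,-.217,.125],[.469,-.418,.19]]))
E
```

```text
[ 0.49744202 -0.29068197  0.27802659] [ 1.79978438e+02 -4.72417796e-02  8.69845854e+01] [ 0.50031241 -0.21702388  0.43963184]
driver_mid 0.96 [278.1, 340.6, 307.4, 373.4]
driver_mid 0.71 [353.4, 273.1, 375.5, 358.9]
stand 0.91 [269.6, 273.9, 326.2, 318.0]
rack 0.74 [275.1, 9.0, 396.0, 249.9]
left_tool_mid 0.82 [316.9, 28.1, 356.4, 82.1]
right_tool_mid 0.67 [326.3, 200.8, 362.1, 250.0]
keeper_l 0.71 [323.7, 150.0, 343.7, 164.2]
keeper_l 0.67 [321.6, 114.4, 344.0, 124.9]
[[331.38358752 145.24025218]
 [291.23531433 386.40059684]]
```

View pics/w2.png

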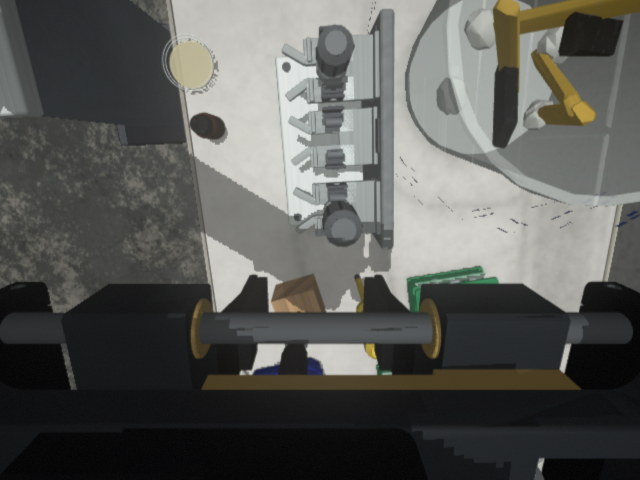

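```bash
python3 - <<'E'
import cv2
i=cv2.imread("pics/w2.png")[90:190,270:400]
cv2.imwrite("pics/v5.png",cv2.resize(i,(780,600),interpolation=cv2.INTER_CUBIC))
E
```

```text
(no output)
```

View pics/v5.png

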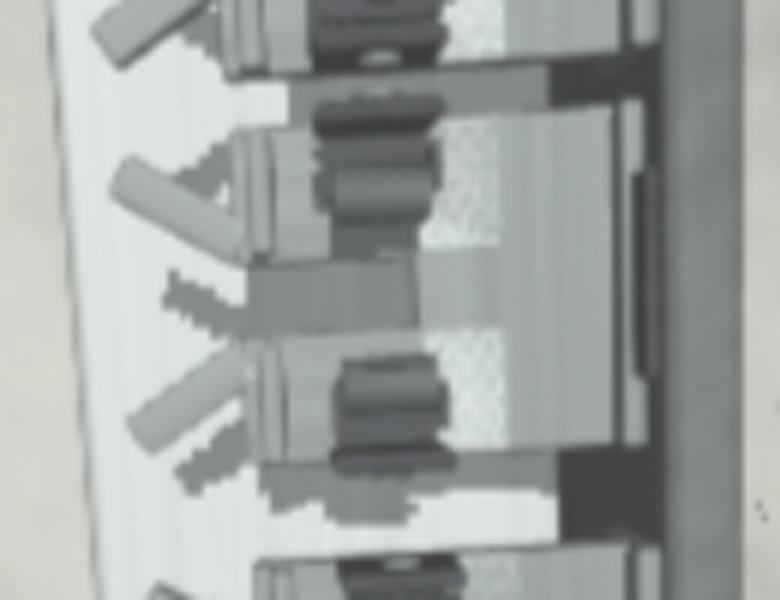

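```bash
python3 - <<'E'
from h import *
d=np.load("pics/w2.npz");K,T=d["K"],d["T"]
c=lambda x,y:(270+x/6,90+y/6)
for n,uv,z in(("footedge a",c(50,5),.012),("footedge b",c(100,595),.012),("bb back a",c(743,5),.135),("bb back b",c(743,595),.135),("bb front",c(662,300),.135),
 ("foot TL",(277.5,57),.012),("foot BL",(290,226),.012),("bb end T",(386,10),.135),("bb end B",(386,247),.135),
 ("left top",(336,44),.203),("right top",(344,223),.209)):
    print(n,np.round(rayz(K,T,uv,z),4))
for z in(.115,.125,.135):
  r=[rayz(K,T,c(*q),z) for q in((300,122),(300,452),(250,262),(250,337),(410,258),(410,328),(415,293))]
  print(z,"hookwidth",np.linalg.norm(r[0]-r[1]),"slotw",np.linalg.norm(r[2]-r[3]),np.linalg.norm(r[4]-r[5]),"centre",np.round((r[0]+r[1])/2,4),np.round((r[2]+r[3])/2,4),np.round((r[4]+r[5])/2,4))
S=[(lambda d:(d["K"],d["T"]))(np.load(f"pics/{n}0.npz")) for n in("scene","side")]
# driver via stand+handle
print(fitcyl([(*S[0],[403.0,286.2,425.5,352.1]),(*S[1],[393.7,286.0,414.8,365.3])],.013,.134,.19,(.47,-.42)))
E
```

```text
footedge a [ 0.4607 -0.1526  0.012 ]
footedge b [ 0.4618 -0.2674  0.012 ]
bb back a [ 0.5682 -0.1761  0.135 ]
bb back b [ 0.5692 -0.2579  0.135 ]
bb front [ 0.557  -0.2148  0.135 ]
foot TL [ 0.4626 -0.117   0.012 ]
foot BL [ 0.4626 -0.3152  0.012 ]
bb end T [ 0.5614 -0.117   0.135 ]
bb end B [ 0.5624 -0.3119  0.135 ]
left top [ 0.5166 -0.1563  0.203 ]
right top [ 0.5179 -0.2698  0.209 ]
0.115 hookwidth 0.048436239648144516 slotw 0.01103861784343832 0.010287998105182897 centre [ 0.5052 -0.2104  0.115 ] [ 0.4975 -0.2114  0.115 ] [ 0.5221 -0.2117  0.115 ]
0.125 hookwidth 0.046944203613974514 slotw 0.010698582867364925 0.009971085314183604 centre [ 0.5051 -0.2106  0.125 ] [ 0.4976 -0.2115  0.125 ] [ 0.5214 -0.2118  0.125 ]
0.135 hookwidth 0.04545216757980455 slotw 0.010358547891291531 0.009654172523184252 centre [ 0.5049 -0.2108  0.135 ] [ 0.4977 -0.2117  0.135 ] [ 0.5207 -0.212   0.135 ]
(array([ 0.46878026, -0.41758989]), array([ 0.3, -0.1, -0.8, -0.5,  0.2,  0.8]))
```

apply_moves(
  targets=[
    [[-5,-45,10],[0,0,0]],
    [[-10,-90,20],[0,0,0.02]],
    [[-20,-135,20],[0,0,0.04]],
    [[-25,-180,20],[0,0,0.06]],
    [[-25,-180,20],[0,0,0.06]],
    [[-25,-180,20],[0,0,0.06]],
  ],
)

```text
time_s: 5.2
tool_pos: [0.4708, -0.4733, 0.2972]
tool_rot: [-179.9, 0.0, 90.1]
force: [0.9, 1.1, -0.3]
grip_width: 0.0501
```

```bash
python3 - <<'E'
from cell import env
from h import *
import cv2
o=env.get_obs();p=env.read_camera("wrist")
T=wristT(o,p["mount"]);K=p["camera_matrix"];np.savez("pics/w3.npz",K=K,T=T)
print(o["tool_pos"],o["tool_rot"],-T[:3,:3].T@T[:3,3])
i=p["image"][:,:,::-1].copy()
for t in ("driver_mid","stand"):
    for d in env.regions_of(p,t)[:3]:
        m=d["region"];print(t,round(d["conf"],2),d["rect"])
        ys,xs=np.nonzero(m);print(xs.mean(),ys.mean(),np.round(cv2.minAreaRect(np.c_[xs,ys].astype(np.float32))[1],1))
for n,r,z in(("top",.013,.19),("bot",.013,.134)):
    print(n,np.round(proj(K,T,[.4688,-.4176,z]),1))
cv2.imwrite("pics/w3.png",cv2.resize(i[60:300,200:440],(600,600),interpolation=cv2.INTER_CUBIC))
E
```

```text
[ 0.47078113 -0.47332906  0.29724556] [-1.79942424e+02  1.42239134e-02  9.01331013e+01] [ 0.46978605 -0.3993967   0.45877071]
driver_mid 0.77 [296.0, 151.6, 330.1, 186.7]
313.80164319248826 172.79694835680752 [31.1 31.8]
driver_mid 0.62 [371.3, 125.1, 428.2, 156.5]
403.76747839748623 141.184603299293 [30. 54.]
stand 0.83 [284.9, 135.3, 343.9, 196.2]
314.70490670352456 159.27850725639254 [48.7 48.3]
top [[314.2 169.9]]
bot [[314.4 165.8]]
```

View pics/w3.png

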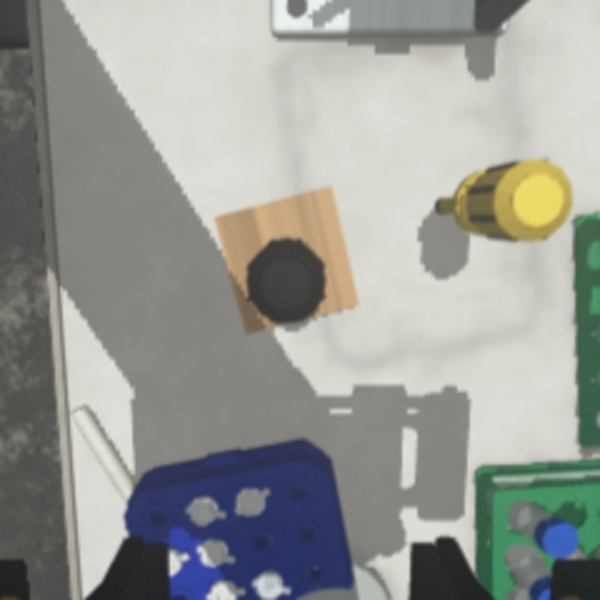

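```bash
python3 - <<'E'
from h import *
d=np.load("pics/w3.npz");K,T=d["K"],d["T"]
print(rayz(K,T,(314.2,172.2),.19),rayz(K,T,(315.2,164),.055),rayz(K,T,(313.8,172.8),.185))
w,_=fitcyl([(K,T,[297.5,156,330.5,188])],.013,.134,.19,(.47,-.42));print(w)
E
```

```text
[ 0.46882439 -0.41932716  0.19      ] [ 0.46948828 -0.41992222  0.055     ] [ 0.46848849 -0.42016918  0.185     ]
[ 0.46865784 -0.42160954]
```

apply_moves(
  targets=[
    [[-2,30,0],[0,0,0]],
    [[-2,54,-15],[0,0,0]],
    [[-2,54,-50],[0,0,0]],
    [[-2,54,-85],[0,0,0]],
    [[-2,54,-85],[0,0,0]],
    [[-2,54,-85],[0,0,0]],
  ],
)

```text
time_s: 5.95
tool_pos: [0.4711, -0.4164, 0.2134]
tool_rot: [180.0, -0.0, 90.5]
force: [0.4, -0.4, -0.2]
grip_width: 0.0496
```

apply_moves(
  targets=[
    [[-2,-3,-20],[0,0,0]],
    [[-2,-3,-45],[0,0,0]],
    [[-2,-3,-65],[0,0,0]],
    [[-2,-3,-70],[0,0,0]],
    [[-2,-3,-70],[0,0,0]],
    [[-2,-3,-70],[0,0,0]],
  ],
)

```text
time_s: 6.55
tool_pos: [0.469, -0.4217, 0.1447]
tool_rot: [179.9, 0.1, 90.4]
force: [-0.3, -0.3, 1.2]
grip_width: 0.0501
```

apply_moves(
  targets=[
    [[0,0,0],[0,0,0]],
    [[0,0,0],[0,0,0]],
    [[0,0,0],[0,0,0]],
    [[0,0,0],[0,0,0]],
    [[0,0,0],[0,0,0]],
    [[0,0,0],[0,0,0]],
    [[0,0,0],[0,0,0]],
    [[0,0,0],[0,0,0]],
  ],
  hand=15,
  squeeze=30,
)

```text
time_s: 7.35
tool_pos: [0.4684, -0.4209, 0.1428]
tool_rot: [180.0, 0.0, 90.3]
force: [0.6, -0.1, 2.0]
grip_width: 0.0252
```

apply_moves(
  targets=[
    [[0,0,20],[0,0,0]],
    [[0,0,45],[0,0,0]],
    [[0,0,75],[0,0,0]],
    [[0,0,105],[0,0,0]],
    [[0,0,115],[0,0,0]],
    [[0,0,115],[0,0,0]],
  ],
)

```text
time_s: 7.95
tool_pos: [0.4682, -0.4214, 0.2583]
tool_rot: [179.9, 0.1, 90.3]
force: [-0.2, 0.6, -1.3]
grip_width: 0.0252
```

apply_moves(
  targets=[
    [[-10,25,0],[0,0,0]],
    [[-25,60,0],[0,0,0]],
    [[-35,100,0],[0,0,0]],
    [[-39,140,0],[0,0,0]],
    [[-39,180,0],[0,0,0]],
    [[-39,205,0],[0,0,0]],
    [[-39,209,0],[0,0,0]],
    [[-39,209,0],[0,0,0]],
  ],
)

```text
time_s: 8.75
tool_pos: [0.4285, -0.2106, 0.2562]
tool_rot: [-179.9, -0.0, 90.5]
force: [-0.4, -0.5, -1.2]
grip_width: 0.0251
```

```bash
python3 - <<'E'
from cell import env
from h import *
import cv2
o=env.get_obs();print(o["tool_pos"],o["tool_rot"],o["force"],o["grip_width"])
ims=[]
for n in("scene","side"):
    p=env.read_camera(n);np.savez(f"pics/{n}1.npz",K=p["camera_matrix"],T=p["camera_from_world"]);ims.append(p["image"][:,:,::-1])
    for d in env.regions_of(p,"driver_mid")[:3]:print(n,round(d["conf"],2),d["rect"])
    cv2.imwrite(f"pics/{n}1.png",ims[-1])
    K,T=p["camera_matrix"],p["camera_from_world"]
    m=np.array([o["tool_pos"][0],o["tool_pos"][1],o["tool_pos"][2]+.019])
    print(proj(K,T,[m,m-[0,0,.06],m-[0,0,.15]]).round(1).tolist())
cv2.imwrite("pics/v7.png",np.hstack([cv2.resize(i[170:350,270:430],(400,450),interpolation=cv2.INTER_CUBIC) for i in ims]))
E
```

```text
[ 0.42853806 -0.21064779  0.25615351] [-1.79884388e+02 -2.03795000e-02  9.05007714e+01] [-0.39745253 -0.47703291 -1.24537832] 0.025124300577502527
scene 0.57 [309.2, 170.5, 322.0, 259.4]
scene 0.57 [426.4, 268.3, 453.9, 344.9]
[[316.8, 188.7], [317.2, 219.2], [317.7, 260.0]]
side 0.76 [423.0, 271.6, 443.2, 357.9]
[[314.3, 188.0], [314.6, 219.9], [315.1, 262.9]]
```

View pics/v7.png

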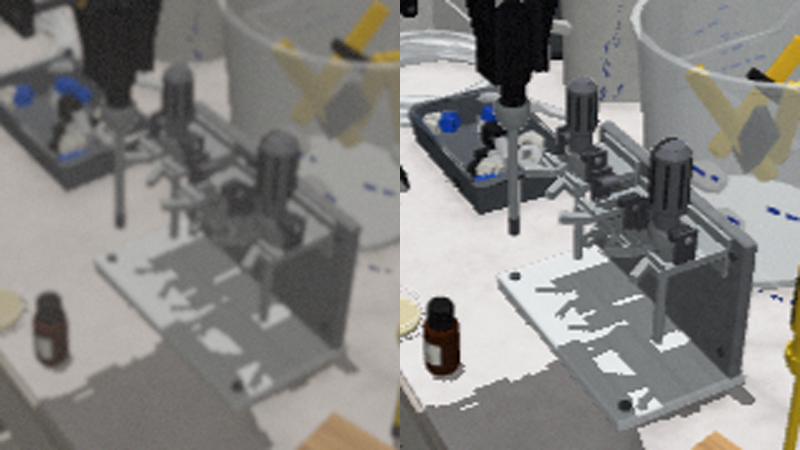

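apply_moves(
  targets=[
    [[0,-1,-15],[0,0,0]],
    [[5,-1,-35],[0,0,0]],
    [[20,-1,-35],[0,0,0]],
    [[35,-1,-35],[0,0,0]],
    [[45,-1,-35],[0,0,0]],
    [[45,-1,-35],[0,0,0]],
    [[45,-1,-35],[0,0,0]],
  ],
)

```text
time_s: 9.65
tool_pos: [0.4735, -0.2138, 0.2222]
tool_rot: [-179.9, 0.1, 90.3]
force: [0.2, 0.4, -1.6]
grip_width: 0.0251
```

```bash
cat > look.py <<'E'
from cell import env
from h import *
import cv2,sys
tag=sys.argv[1];o=env.get_obs();print(o["tool_pos"],o["tool_rot"],o["force"],o["wrist_torque"],o["grip_width"])
ims=[]
for n in("scene","side"):
    p=env.read_camera(n);i=p["image"][:,:,::-1];cv2.imwrite(f"pics/{n}{tag}.png",i)
    K,T=p["camera_matrix"],p["camera_from_world"];m=np.array(o["tool_pos"])+[0,0,.019]
    print(proj(K,T,[m,m-[0,0,.06],m-[0,0,.15]]).round(1).tolist())
    ims.append(cv2.resize(i[190:290,300:400],(400,400),interpolation=cv2.INTER_CUBIC))
cv2.imwrite(f"pics/v{tag}.png",np.hstack(ims))
E
python3 look.py 8
```

```text
[ 0.4734544  -0.21383046  0.22224705] [-1.79912502e+02  6.99249018e-02  9.02516766e+01] [ 0.15455551  0.35356062 -1.5635334 ] [-0.14298788  0.04847698  0.04858777] 0.02512962335066689
[[340.2, 199.3], [339.5, 228.0], [338.5, 266.4]]
[[338.7, 201.4], [338.1, 231.4], [337.2, 272.1]]
```

View pics/v8.png

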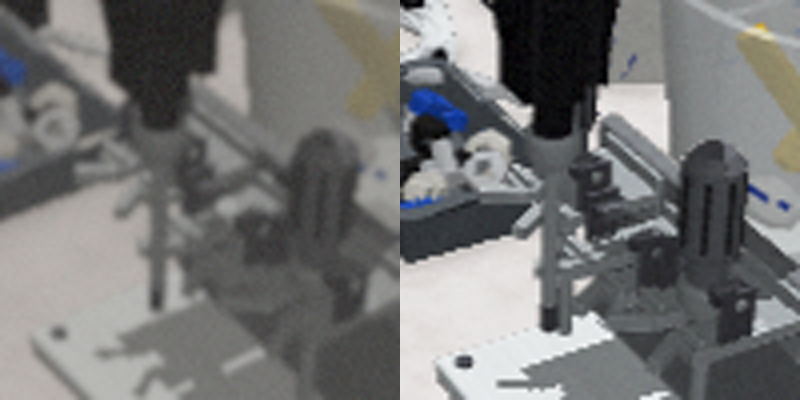

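apply_moves(
  targets=[
    [[4,1,0],[0,0,0]],
    [[8,1,0],[0,0,0]],
    [[12,1,0],[0,0,0]],
    [[15,1,0],[0,0,0]],
    [[15,1,0],[0,0,0]],
  ],
)

```text
time_s: 10.25
tool_pos: [0.4896, -0.2117, 0.2225]
tool_rot: [-180.0, 0.0, 90.4]
force: [-0.4, -0.1, -0.8]
grip_width: 0.0252
```

apply_moves(
  targets=[
    [[3,0,0],[0,0,0]],
    [[6,0,0],[0,0,0]],
    [[9,0,0],[0,0,0]],
    [[10,0,0],[0,0,0]],
    [[10,0,0],[0,0,0]],
  ],
)

```text
time_s: 10.75
tool_pos: [0.4993, -0.2118, 0.2225]
tool_rot: [-180.0, 0.0, 90.4]
force: [0.2, 0.4, -1.0]
grip_width: 0.0254
```

apply_moves(
  targets=[
    [[3,0,0],[0,0,0]],
    [[6,0,0],[0,0,0]],
    [[9,0,0],[0,0,0]],
    [[12,0,0],[0,0,0]],
    [[14,0,0],[0,0,0]],
    [[14,0,0],[0,0,0]],
  ],
)

```text
time_s: 11.35
tool_pos: [0.5134, -0.2117, 0.2225]
tool_rot: [-180.0, 0.0, 90.4]
force: [0.1, -0.2, -1.4]
grip_width: 0.0253
```

apply_moves(
  targets=[
    [[1,0,0],[0,0,0]],
    [[2,0,0],[0,0,0]],
    [[3,0,0],[0,0,0]],
    [[3,0,0],[0,0,0]],
  ],
)

```text
time_s: 11.75
tool_pos: [0.5162, -0.2117, 0.2226]
tool_rot: [180.0, 0.0, 90.3]
force: [0.6, 1.1, -1.7]
grip_width: 0.0249
```

apply_moves(
  targets=[
    [[1,0,0],[0,0,0]],
    [[1.5,0,0],[0,0,0]],
    [[1.5,0,0],[0,0,0]],
  ],
)

```text
time_s: 12.05
tool_pos: [0.5177, -0.2117, 0.2226]
tool_rot: [180.0, 0.0, 90.4]
force: [0.3, -1.0, -0.9]
grip_width: 0.0253
```

apply_moves(
  targets=[
    [[1,0,0],[0,0,0]],
    [[1.5,0,0],[0,0,0]],
    [[1.5,0,0],[0,0,0]],
  ],
)

```text
time_s: 12.35
tool_pos: [0.519, -0.2118, 0.2225]
tool_rot: [-180.0, 0.0, 90.3]
force: [-0.6, 0.2, -1.0]
grip_width: 0.0253
```

apply_moves(
  targets=[
    [[0.7,0,0],[0,0,0]],
    [[1,0,0],[0,0,0]],
    [[1,0,0],[0,0,0]],
  ],
)

```text
time_s: 12.65
tool_pos: [0.5196, -0.2119, 0.2225]
tool_rot: [-179.9, -0.0, 90.3]
force: [-1.9, -0.2, -0.8]
grip_width: 0.0258
```

apply_moves(
  targets=[
    [[0.7,0,0],[0,0,0]],
    [[1,0,0],[0,0,0]],
    [[1,0,0],[0,0,0]],
  ],
)

```text
time_s: 12.95
tool_pos: [0.5203, -0.2119, 0.2224]
tool_rot: [-179.9, -0.0, 90.3]
force: [-4.5, 0.7, 0.9]
grip_width: 0.0252
```

apply_moves(
  targets=[
    [[-2,0,0],[0,0,0]],
    [[-3,0.5,0],[0,0,0]],
    [[-3,1,0],[0,0,0]],
    [[-3,1.5,0],[0,0,0]],
    [[-3,1.5,0],[0,0,0]],
  ],
)

```text
time_s: 13.45
tool_pos: [0.5187, -0.2101, 0.2228]
tool_rot: [179.9, 0.0, 90.4]
force: [-0.6, -0.4, -1.4]
grip_width: 0.0248
```

apply_moves(
  targets=[
    [[0,-1,0],[0,0,0]],
    [[0,-2,0],[0,0,0]],
    [[0,-2.5,0],[0,0,0]],
    [[0,-3,0],[0,0,0]],
    [[0,-3,0],[0,0,0]],
  ],
)

```text
time_s: 13.95
tool_pos: [0.5184, -0.2129, 0.2227]
tool_rot: [180.0, -0.0, 90.4]
force: [1.1, 1.0, -1.2]
grip_width: 0.0251
```

apply_moves(
  targets=[
    [[0,-0.5,0],[0,0,0]],
    [[0,-1,0],[0,0,0]],
    [[0,-1,0],[0,0,0]],
  ],
)

```text
time_s: 14.25
tool_pos: [0.5184, -0.2138, 0.2227]
tool_rot: [180.0, -0.0, 90.4]
force: [0.7, 1.6, -0.2]
grip_width: 0.0252
```

apply_moves(
  targets=[
    [[0,2,0],[0,0,0]],
    [[0,4,0],[0,0,0]],
    [[0,4.5,0],[0,0,0]],
    [[0,4.5,0],[0,0,0]],
  ],
)

```text
time_s: 14.65
tool_pos: [0.5178, -0.2101, 0.2225]
tool_rot: [-180.0, 0.0, 90.3]
force: [-0.2, 0.1, -1.4]
grip_width: 0.0252
```

apply_moves(
  targets=[
    [[0,0.5,0],[0,0,0]],
    [[0,1,0],[0,0,0]],
    [[0,1,0],[0,0,0]],
  ],
)

```text
time_s: 14.95
tool_pos: [0.5179, -0.2093, 0.2226]
tool_rot: [-180.0, 0.0, 90.3]
force: [-0.9, -1.3, -1.6]
grip_width: 0.0251
```

apply_moves(
  targets=[
    [[0,0.5,0],[0,0,0]],
    [[0,1,0],[0,0,0]],
    [[0,1,0],[0,0,0]],
  ],
)

```text
time_s: 15.25
tool_pos: [0.518, -0.2084, 0.2226]
tool_rot: [180.0, 0.1, 90.3]
force: [0.0, -2.4, -1.0]
grip_width: 0.0253
```

apply_moves(
  targets=[
    [[0,-1.5,0],[0,0,0]],
    [[0,-3,0],[0,0,0]],
    [[0,-3,-5],[0,0,0]],
    [[0,-3,-10],[0,0,0]],
    [[0,-3,-15],[0,0,0]],
    [[0,-3,-18],[0,0,0]],
    [[0,-3,-18],[0,0,0]],
  ],
)

```text
time_s: 15.95
tool_pos: [0.5178, -0.2105, 0.2039]
tool_rot: [-179.9, -0.0, 90.4]
force: [-0.4, -0.4, -1.2]
grip_width: 0.0253
```

apply_moves(
  targets=[
    [[0,0,-1],[0,0,0]],
    [[0,0,-2],[0,0,0]],
    [[0,0,-3],[0,0,0]],
    [[0,0,-4],[0,0,0]],
    [[0,0,-4],[0,0,0]],
  ],
)

```text
time_s: 16.45
tool_pos: [0.518, -0.2108, 0.2005]
tool_rot: [-180.0, -0.0, 90.3]
force: [-1.0, 0.8, -0.8]
grip_width: 0.0248
```

apply_moves(
  targets=[
    [[0,0,-1],[0,0,0]],
    [[0,-0.4,-2],[0,0,0]],
    [[0,-0.4,-3],[0,0,0]],
    [[0,-0.4,-4],[0,0,0]],
    [[0,-0.4,-4],[0,0,0]],
  ],
)

```text
time_s: 16.95
tool_pos: [0.518, -0.2111, 0.1964]
tool_rot: [-180.0, -0.0, 90.3]
force: [0.0, -0.7, -2.4]
grip_width: 0.0255
```

apply_moves(
  targets=[
    [[0,0,-1],[0,0,0]],
    [[0,0,-2],[0,0,0]],
    [[0,0,-3],[0,0,0]],
    [[0,0,-3],[0,0,0]],
  ],
)

```text
time_s: 17.35
tool_pos: [0.518, -0.2111, 0.1934]
tool_rot: [-180.0, -0.0, 90.3]
force: [0.0, 0.1, -1.3]
grip_width: 0.0251
```

Handle centre is at 0.212 with no contact yet. I continue in 3 mm steps.

apply_moves(
  targets=[
    [[0,0,-1],[0,0,0]],
    [[0,0,-2],[0,0,0]],
    [[0,0,-3],[0,0,0]],
    [[0,0,-3],[0,0,0]],
  ],
)

```text
time_s: 17.75
tool_pos: [0.518, -0.2112, 0.1904]
tool_rot: [-180.0, -0.0, 90.3]
force: [0.1, -0.1, -1.6]
grip_width: 0.0252
```

apply_moves(
  targets=[
    [[0,0,-1],[0,0,0]],
    [[0,0,-2],[0,0,0]],
    [[0,0,-2],[0,0,0]],
  ],
)

```text
time_s: 18.05
tool_pos: [0.518, -0.2111, 0.1884]
tool_rot: [-180.0, -0.0, 90.3]
force: [0.2, 0.6, -2.3]
grip_width: 0.0254
```

apply_moves(
  targets=[
    [[0,0,-1],[0,0,0]],
    [[0,0,-2],[0,0,0]],
    [[0,0,-2],[0,0,0]],
  ],
)

```text
time_s: 18.35
tool_pos: [0.518, -0.2112, 0.1864]
tool_rot: [-180.0, 0.0, 90.3]
force: [-0.2, -0.1, -2.2]
grip_width: 0.0251
```

apply_moves(
  targets=[
    [[0,0,-1],[0,0,0]],
    [[0,0,-2],[0,0,0]],
    [[0,0,-2],[0,0,0]],
  ],
)

```text
time_s: 18.65
tool_pos: [0.518, -0.2112, 0.1844]
tool_rot: [-180.0, 0.0, 90.3]
force: [-0.3, 0.2, -1.1]
grip_width: 0.0251
```

apply_moves(
  targets=[
    [[0,0,-1],[0,0,0]],
    [[0,0,-2],[0,0,0]],
    [[0,0,-2],[0,0,0]],
  ],
)

```text
time_s: 18.95
tool_pos: [0.518, -0.2111, 0.1824]
tool_rot: [-180.0, -0.0, 90.3]
force: [0.8, -0.6, -1.2]
grip_width: 0.0251
```

apply_moves(
  targets=[
    [[0,0,-1],[0,0,0]],
    [[0,0,-2],[0,0,0]],
    [[0,0,-2],[0,0,0]],
  ],
)

```text
time_s: 19.25
tool_pos: [0.518, -0.2112, 0.1804]
tool_rot: [-180.0, 0.0, 90.3]
force: [-0.5, -0.2, -1.2]
grip_width: 0.0252
```

apply_moves(
  targets=[
    [[0,0,-1],[0,0,0]],
    [[0,0,-2],[0,0,0]],
    [[0,0,-2],[0,0,0]],
  ],
)

```text
time_s: 19.55
tool_pos: [0.518, -0.2111, 0.1784]
tool_rot: [-180.0, -0.0, 90.3]
force: [0.6, -0.5, -2.0]
grip_width: 0.0255
```

apply_moves(
  targets=[
    [[0,0,-1],[0,0,0]],
    [[0,0,-2],[0,0,0]],
    [[0,0,-2],[0,0,0]],
  ],
)

```text
time_s: 19.85
tool_pos: [0.518, -0.2112, 0.1764]
tool_rot: [-180.0, 0.0, 90.3]
force: [-0.1, 0.7, -2.2]
grip_width: 0.0252
```

apply_moves(
  targets=[
    [[0,0,-1],[0,0,0]],
    [[0,0,-2],[0,0,0]],
    [[0,0,-2],[0,0,0]],
  ],
)

```text
time_s: 20.15
tool_pos: [0.5182, -0.2111, 0.1747]
tool_rot: [180.0, -0.0, 90.3]
force: [-0.3, 0.0, -1.2]
grip_width: 0.025
```

apply_moves(
  targets=[
    [[0,0,-1],[0,0,0]],
    [[0,0,-2],[0,0,0]],
    [[0,0,-2],[0,0,0]],
  ],
)

```text
time_s: 20.45
tool_pos: [0.5185, -0.2113, 0.1729]
tool_rot: [179.9, 0.0, 90.3]
force: [0.0, 0.6, 2.9]
grip_width: 0.0256
```

apply_moves(
  targets=[
    [[0,0,-1],[0,0,0]],
    [[0,0,-2],[0,0,0]],
    [[0,0,-2],[0,0,0]],
  ],
)

```text
time_s: 20.75
tool_pos: [0.5185, -0.2113, 0.1708]
tool_rot: [179.9, 0.0, 90.3]
force: [0.7, 0.3, 4.3]
grip_width: 0.0254
```

apply_moves(
  targets=[
    [[0,0,-1],[0,0,0]],
    [[0,0,-2],[0,0,0]],
    [[0,0,-2],[0,0,0]],
  ],
)

```text
time_s: 21.05
tool_pos: [0.5184, -0.2112, 0.1687]
tool_rot: [180.0, 0.0, 90.3]
force: [1.6, 0.2, 3.7]
grip_width: 0.025
```

apply_moves(
  targets=[
    [[0,0,-1],[0,0,0]],
    [[0,0,-2],[0,0,0]],
    [[0,0,-2],[0,0,0]],
  ],
)

```text
time_s: 21.35
tool_pos: [0.518, -0.211, 0.166]
tool_rot: [-180.0, 0.0, 90.3]
force: [2.0, 0.6, 0.4]
grip_width: 0.0255
```

apply_moves(
  targets=[
    [[0,0,-1],[0,0,0]],
    [[0,0,-2],[0,0,0]],
    [[0,0,-2],[0,0,0]],
  ],
)

```text
time_s: 21.65
tool_pos: [0.5178, -0.2111, 0.1641]
tool_rot: [-180.0, -0.0, 90.3]
force: [0.9, 0.5, -0.3]
grip_width: 0.025
```

apply_moves(
  targets=[
    [[0,0,-1],[0,0,0]],
    [[0,0,-2],[0,0,0]],
    [[0,0,-2],[0,0,0]],
  ],
)

```text
time_s: 21.95
tool_pos: [0.5178, -0.2111, 0.1623]
tool_rot: [-180.0, -0.0, 90.3]
force: [0.3, -0.0, -0.1]
grip_width: 0.0256
```

apply_moves(
  targets=[
    [[0,0,-1],[0,0,0]],
    [[0,0,-2],[0,0,0]],
    [[0,0,-2],[0,0,0]],
  ],
)

```text
time_s: 22.25
tool_pos: [0.518, -0.2111, 0.1603]
tool_rot: [-180.0, -0.0, 90.3]
force: [-0.0, 0.6, 0.3]
grip_width: 0.0252
```

apply_moves(
  targets=[
    [[0,0,-0.7],[0,0,0]],
    [[0,0,-1.5],[0,0,0]],
    [[0,0,-1.5],[0,0,0]],
  ],
)

```text
time_s: 22.55
tool_pos: [0.5181, -0.211, 0.1588]
tool_rot: [-180.0, -0.0, 90.4]
force: [0.5, -0.2, -0.1]
grip_width: 0.0251
```

apply_moves(
  targets=[
    [[0,0,-0.7],[0,0,0]],
    [[0,0,-1.5],[0,0,0]],
    [[0,0,-1.5],[0,0,0]],
  ],
)

```text
time_s: 22.85
tool_pos: [0.5179, -0.2111, 0.1571]
tool_rot: [-180.0, -0.0, 90.3]
force: [1.1, -0.1, -2.9]
grip_width: 0.0249
```

apply_moves(
  targets=[
    [[0,0,-0.7],[0,0,0]],
    [[0,0,-1.5],[0,0,0]],
    [[0,0,-1.5],[0,0,0]],
  ],
)

```text
time_s: 23.15
tool_pos: [0.5178, -0.211, 0.1556]
tool_rot: [-180.0, -0.0, 90.3]
force: [0.3, -0.4, -3.8]
grip_width: 0.0252
```

apply_moves(
  targets=[
    [[0,0,-0.5],[0,0,0]],
    [[0,0,-1],[0,0,0]],
    [[0,0,-1],[0,0,0]],
  ],
)

```text
time_s: 23.45
tool_pos: [0.5179, -0.2112, 0.155]
tool_rot: [-180.0, -0.0, 90.3]
force: [-1.0, -0.1, -2.9]
grip_width: 0.025
```

apply_moves(
  targets=[
    [[0,0,-0.5],[0,0,0]],
    [[0,0,-1],[0,0,0]],
    [[0,0,-1],[0,0,0]],
  ],
)

```text
time_s: 23.75
tool_pos: [0.518, -0.2113, 0.1548]
tool_rot: [-180.0, -0.0, 90.3]
force: [-3.0, 1.0, 4.4]
grip_width: 0.0251
```

Hard stop felt: the force jumped about 7 N within 0.2 mm, after the keepers had started pulling down. Releasing now.

apply_moves(
  targets=[
    [[0,0,0.3],[0,0,0]],
    [[0,0,0.3],[0,0,0]],
    [[0,0,0.3],[0,0,0]],
    [[0,0,0.3],[0,0,0]],
    [[0,0,0.3],[0,0,0]],
    [[0,0,0.3],[0,0,0]],
  ],
  hand=44,
)

```text
time_s: 24.35
tool_pos: [0.5181, -0.2112, 0.1543]
tool_rot: [180.0, 0.0, 90.3]
force: [0.2, -0.1, 0.2]
grip_width: 0.0438
```

apply_moves(
  targets=[
    [[0,0,10],[0,0,0]],
    [[0,0,25],[0,0,0]],
    [[0,0,50],[0,0,0]],
    [[0,0,80],[0,0,0]],
    [[0,0,120],[0,0,0]],
    [[0,0,140],[0,0,0]],
  ],
)

```text
time_s: 24.95
tool_pos: [0.5192, -0.2122, 0.2992]
tool_rot: [179.7, 0.1, 90.3]
force: [0.7, -0.1, -0.2]
grip_width: 0.0442
```

apply_moves(
  targets=[
    [[-10,-30,0],[0,0,0]],
    [[-20,-65,0],[0,0,0]],
    [[-20,-75,0],[0,0,0]],
    [[-20,-75,0],[0,0,0]],
    [[-20,-75,0],[0,0,0]],
  ],
)

```text
time_s: 25.45
tool_pos: [0.4987, -0.2853, 0.2949]
tool_rot: [180.0, -0.0, 90.4]
force: [0.1, 1.1, -0.7]
grip_width: 0.0443
```

```bash
python3 - <<'E'
from cell import env
from h import *
import cv2
o=env.get_obs();print(o["tool_pos"],o["force"],o["grip_width"])
ims=[]
p=env.read_camera("wrist");T=wristT(o,p["mount"]);K=p["camera_matrix"]
L=[("wrist",K,T,p)]
for n in("scene","side"):
    q=env.read_camera(n);L.append((n,q["camera_matrix"],q["camera_from_world"],q))
s=np.array([.518,-.2113,0])
obs=[]
for n,K,T,p in L:
    print(n,"pred top/collar/tip",proj(K,T,[s+[0,0,.2025],s+[0,0,.1145],s+[0,0,.0245]]).round(1).tolist())
    for t in ("driver_mid","left_tool_mid","right_tool_mid"):
        for d in env.regions_of(p,t)[:2]:
            print("  ",t,round(d["conf"],2),d["rect"])
i=p["image"][180:300,300:420,::-1];w=L[0][3]["image"][0:270,230:430,::-1]
cv2.imwrite("pics/v9.png",np.hstack([cv2.resize(i,(440,440),interpolation=cv2.INTER_CUBIC),cv2.resize(w,(326,440),interpolation=cv2.INTER_CUBIC)]))
E
```

```text
[ 0.49869634 -0.28530089  0.29487707] [ 0.11103539  1.07609673 -0.66524986] 0.04426063846034781
wrist pred top/collar/tip [[343.7, 146.0], [336.3, 146.0], [331.9, 146.0]]
   driver_mid 0.97 [323.2, 123.7, 357.6, 162.7]
   driver_mid 0.93 [347.1, 276.4, 366.2, 357.9]
   left_tool_mid 0.58 [322.8, 46.7, 363.4, 93.3]
   right_tool_mid 0.62 [323.8, 207.5, 357.3, 250.8]
scene pred top/collar/tip [[359.2, 209.9], [357.0, 248.2], [355.1, 282.8]]
   driver_mid 0.7 [427.8, 269.0, 453.9, 344.2]
   driver_mid 0.58 [350.4, 205.9, 361.9, 281.5]
   left_tool_mid 0.66 [334.4, 195.8, 348.2, 262.6]
   right_tool_mid 0.61 [371.9, 223.9, 388.7, 299.2]
side pred top/collar/tip [[359.2, 214.7], [357.2, 255.1], [355.3, 292.1]]
   driver_mid 0.91 [423.6, 268.6, 444.6, 359.3]
   driver_mid 0.69 [350.3, 210.3, 367.1, 293.9]
   left_tool_mid 0.84 [337.0, 201.5, 349.6, 275.1]
   right_tool_mid 0.95 [368.1, 222.0, 386.2, 308.4]
```

View pics/v9.png

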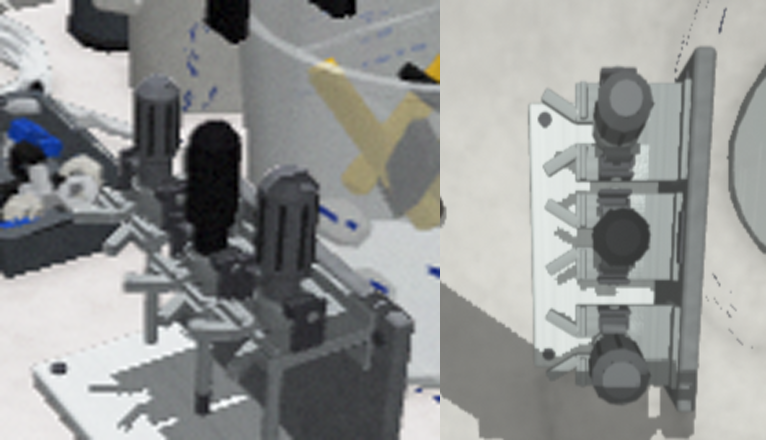

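```bash
python3 -c "
from cell import env
print(env.get_obs()['time_s'],env.sign_off())"
```

```text
the job is handed in; nothing more can be done
26.05 None
```

The black hex driver is hanging in the middle hook, and I handed the job in at about 26 s of the 69 s limit; sign-off gives no verdict.

- **Finding the hook:** I lifted the driver about 115 mm and brought it in from the open front. By touch the slot's closed end put the seat at x ≈ 0.518, and the side walls put its centre at y ≈ -0.211. That is about 4 mm to +y of nominal.
- **Pressing down:** The keepers' cone was felt at a handle height of about 0.193 m, with a peak resistance of about 6 N. They then snapped over and pulled down by about 2–3 N. At a handle height of about 0.174 m I felt the hard stop at about 6 N, and opened the fingers there.
- **Last checks:** Side and wrist pictures show the driver upright between the two neighbours, its tip within about 1 pixel of the predicted home position. The neighbours look undisturbed. The gripper is about 10 cm clear, with the force reading back at its noise level.

**What I could not confirm:** The keepers' closing was judged from the force and height, because the collar cannot be seen in the pictures. The handle sits at about 0.174 m, near the low end of the 0.172–0.198 m range, because this hook is clamped about 10–11 mm low. I did not re-measure the bottle, dish and timer at the end, though the arm never went near them.

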